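# Fit and set a spray gun's fluid knob

## Task

Take the blue wing knob out of the tray of cleaned parts and fit it fully down on the flat tang of the spray gun standing nose-down in its stand. With the knob turn the fluid screw clockwise (seen from above) until it seats, then back it off a quarter turn, and finish there still gripping the knob on the gun: do not let go. Leave the red knob and everything else where it is.

Things in the scene. Friction and masses are not known exactly. Their poses are not given: they have to be found in the camera images.
- knob: BLUE wing knob, loose, upright in the tray, 40 to 85 g. Origin: centre of its underside, z up. Round skirt 42 mm across, 20 mm high; on it a wing 40 mm long (x), 12 mm thick (y), 20 to 52 mm above the origin, white line on top: grip across the 12 mm, fingertips above the skirt. Slot in the underside in line with the wing, 17 mm deep, 9.5 wide, 36 long; either way round fits the tang.
- stem_seat (a point): Centre of the seat of the gun's brass fluid screw, 150 mm above the table; turns with the screw, z up. The fitted knob's origin comes here, its skirt resting on the round brass collar. The tang stands up from it: 28 mm long along this point's x, 8 mm thick (y), 14 mm high, top rounded as lead-in. The knob has about 0.06 rad of play each way on it.
- stem (a joint): Angle of the fluid screw (rad): 0 = seated against a hard stop; grows counter-clockwise seen from above as it backs off; a quarter turn is 1.57. Starts 0.75 to 1.4. It neither rises nor sinks, needs about 0.05 N m to turn and stays where it is left.
- gun: Spray gun, aluminium with blue bands, nose down in a fixed stand on a 130 mm square dark base. Origin: centre of the base's underside; the screw's axis is straight above it. The handle points along its +x (away from the robot, give or take 0.5 rad), 150 mm long from the axis, top at 132 mm; nothing but the screw is above 143 mm.
- tray: Fixed steel tray 200 (x) by 290 (y) by 26 mm, walls and floor 4 mm; origin: centre of its underside. It is left or right of the middle, the gun on the other side. Six loose parts stand in six places, 90 mm apart along x and 88 mm along y; which is where varies.
- red_knob: RED wing knob of the same shape as the blue one, in the tray: leave it. Origin: centre of its underside.
- air_cap: Brass air cap, 38 mm across, 19 mm high, in the tray. Origin: centre of its underside.
- nozzle: Steel nozzle, 28 mm across, 24 mm high, in the tray. Origin: centre of its underside.
- lock_ring: Dark steel ring, 42 mm across, 10 mm high, in the tray. Origin: centre of its underside.
- fitting: Brass and copper fitting, 26 mm across, 26 mm high, in the tray. Origin: centre of its underside.
- bottle: White paint bottle, 72 mm across, 170 mm high, on the table far to the left. Origin: centre of its underside.
- cup: Clear empty mixing cup, 84 mm across, 100 mm high, on the table far to the right. Origin: centre of its underside.
Not all that is in view belongs to the job. There is more than one size of the knob; the job needs the smallest.

How it is judged:
On the way, in this order (a step that is already met when the one before it is completed fails the run):
1. the blue knob sits fully down on the tang, the screw not yet seated (horizontal distance between knob and stem_seat below 0.005 m and z of knob in the frame of stem_seat between -0.004 and 0.004 m and angle between knob's own z axis and vertical below 0.12 rad and value of joint stem above 0.3 rad), for 0.1 s.
2. the screw is turned in until it seats, with the knob on it (horizontal distance between knob and stem_seat below 0.005 m and z of knob in the frame of stem_seat between -0.004 and 0.004 m and angle between knob's own z axis and vertical below 0.12 rad and value of joint stem below 0.06 rad), for 0.1 s.
At the end, for the whole second after the job is handed in: The blue knob sits fully down on the tang (within 5 mm sideways, 4 mm in height, tilt under 0.12 rad), the screw is a quarter turn out from its seat (1.57 rad, give or take 0.3) and still, the fingers grip the knob (over 2 N), and every other loose part is within 40 mm of its start (horizontal distance between knob and stem_seat below 0.005 m and z of knob in the frame of stem_seat between -0.004 and 0.004 m and angle between knob's own z axis and vertical below 0.12 rad and value of joint stem between 1.27 and 1.87 rad and velocity of joint stem between -0.2 and 0.2 rad/s and contact force between the fingers and knob above 2 N and distance of each of red_knob, air_cap, nozzle, lock_ring, fitting, bottle, cup from where it was at the start of the episode below 0.04 m); the arm keeps its last pose, push and grip.
It fails at once if another part in the tray is moved by 40 mm or more (distance of any of red_knob, air_cap, nozzle, lock_ring, fitting from where it was at the start of the episode above 0.04 m).
It fails at once if the paint bottle or the mixing cup is moved by 40 mm or more (distance of any of bottle, cup from where it was at the start of the episode above 0.04 m).
It also fails if it takes over 54 s, if anything falls off the work surface, if the arm or the gripper's body presses on something with over 40 N, if the wrist force passes 120 N, or if a joint passes its speed limit or range.

## Robot

A 6-joint arm with a two-finger parallel gripper is mounted at the origin on the work surface. World frame = base frame: x ahead of the robot, y to its left, z up, the work surface at z = 0. Lengths are in m, angles in rad, forces in N, time in s.
With the tool pointing down it reaches from about 0.3 to 0.875 m from the base axis. Payload 6.4 kg.
Tool frame: the origin (TCP) lies midway between the tips of the shut fingers; the grasp point (between the pads) lies 19 mm behind it (robot.tcp_to_grasp is the z of the grasp point in the tool frame, in m); z points along the fingers, y is the line along which they close (so a half turn about z gives the same grasp; the last joint's range is limited). The gripper opens to 85 mm and grips with 20 to 120 N. Pads are 22 mm wide; open, the fingers measure 114 mm over their backs; the gripper's body (76 mm by 85 mm) begins 54 mm behind the grasp point. The pads swing forward as they close: fully open they stand 13 mm farther back than shut.
Start: joints at [1.024, 0.181, 1.607, -0, 1.354, -0.206], TCP at [0.192, 0.542, 0.205] pointing down, gripper open.
Joint ranges: [-2.99, 2.99], [-0.89, 2.07], [0.3, 2.58], [-1.14, 4.28], [0, 2.63], [-3.12, 3.12]. Speed limits (rad/s): [2.57, 2.57, 3.01, 3.14, 3.14, 3.14].

## Interface

Orientations are given as [roll, pitch, yaw] about the fixed x, y, z axes, in that order (R = Rz(yaw) Ry(pitch) Rx(roll)).
In Python, from cell import sensors, imaging, order, robot gives the robot as it stands.
- The arm moves only by the tool servo_tool, never from a script. Its argument "commands" is text: rows parted by semicolons, each of 7 numbers parted by spaces: the closure, from 0 (fully open) to 1 (shut), then the shift along the world's x, y, z in units of 40 mm (1.0 is 40 mm), then the turn, a rotation vector about the world's x, y, z in units of 10 degrees (1.0 is 10 degrees). In form: fingers tx ty tz ax ay az; .... A call has 1 to 10 rows; each row is the pose to reach, as a shift and turn from the pose commanded when the call began; what a row does not reach only later rows make up. A row lasts 1/8 s, in which the tool goes at most 62.5 mm and 10.7 degrees, less where a joint would pass 70% of its speed; a pose out of reach is approached as far as the arm can. A call with a gripper value outside its range is refused whole. The fingers move at their own pace and stop on an object; "newtons" is the grip in N (left out, the last holds). Time passes only in rows, so rows that repeat a pose let the fingers close. It gives the time, the measured TCP pose, the force, the opening and the grip force at its end, in the units of the state.
- sensors.observe(): the state, without advancing time (a new reading comes with each control period).
- imaging.read_camera(name): name is "side" or "top" or "wrist"; returns a dict with "color" (480x640x3 uint8, red, green, blue), "mtx" (3x3 intrinsics, pixels), "k1" (the pictures are not rectified: a ray, as slopes to the right and down, at radius r is drawn at 1 + k1 r^2 times it, then the intrinsics apply), "rvec" (rotation vector, rad) and "tvec" (3), from world to camera coordinates, as OpenCV has them; the wrist camera has in their place "mount" (4x4, takes a point from camera to tool coordinates, whose origin is the TCP and whose axes are the flange's). Camera axes: x right, y down, z forward; pixel columns grow to the right and rows downward; lengths in m; the calibration is good to about 2 mm. A picture is of the moment at which its call begins: read the wrist's pose just before it. There is no depth.
- order.finish_job(): hands the job in; it is judged then, once.
Trained networks look in the newest picture that a camera, given by its name, has taken for a name from the list of things; names that differ only in an ending like _2 or _b are one class to them, and where a whole thing is asked for, a point or a joint stands for the part that bears it (a point fixed in the world has none). Each returns a list of dicts, best first, with "confidence" (0 to 1); they miss things now and then, are a little off and sometimes report something else, mostly with a low value. They report only what shows in the picture. A call takes as long as a camera call. They do not tell look-alikes from the thing itself.
- imaging.boxes_of(camera, thing): "centre" ([x, y, z] in m, in world coordinates, good to about 4 mm: the middle of the surface that is visible of it).
The state is a dict: "time": time; "joint_positions": joint angles; "joint_vel": joint speeds; "effort": joint torques, N m; "tool_pos": TCP position; "tool_rot": TCP orientation; "ft_force": force on the tool from outside, world axes, zero at the start; "moment": the same for the moment, N m; "gripper_width": finger opening in m; "grip_force": force on a finger pad.
Only numpy, scipy, OpenCV 4.12 (cv2) and the standard library are available. Lean on these libraries where they do the work, as an engineer would, in place of code of your own. Each camera call takes 0.05 s, during which the arm holds its last target. There are 200 camera calls.

## Working session

There is one attempt and no reset: what is moved stays moved. The work goes in short steps, Python scripts to look and compute and a tool call to move; the robot and the scene stay as the last step left them, time stands still between calls to the robot, and variables do not carry over. Pictures are saved under pics/ and viewed, at most 10 in all, crops included, and the job is handed in when it is done.

Besides the shell and the picture viewer there is one more tool, called after "Request:" as name(argument=value, ...) on one line, values as JSON. servo_tool: Moves the arm, as the interface text tells. Its arguments: {"type":"object","properties":{"commands":{"type":"string"},"newtons":{"type":"number"}},"required":["commands"]}

```bash
mkdir -p pics
cat > h.py <<'E'
import numpy as np, cv2
from scipy.spatial.transform import Rotation as R
from cell import sensors, imaging, order, robot
def cam(name):
    s=sensors.observe(); c=imaging.read_camera(name)
    if 'mount' in c:
        T=np.eye(4);T[:3,:3]=R.from_euler('xyz',s['tool_rot']).as_matrix();T[:3,3]=s['tool_pos']
        W=np.linalg.inv(T@np.array(c['mount'])); c['Rm'],c['t']=W[:3,:3],W[:3,3]
    else: c['Rm']=cv2.Rodrigues(np.array(c['rvec'],float))[0]; c['t']=np.array(c['tvec'],float).ravel()
    c['mtx']=np.array(c['mtx'],float); c['d']=np.array([c['k1'],0,0,0,0.])
    return c
def proj(c,P):
    return cv2.projectPoints(np.array(P,float).reshape(-1,3),cv2.Rodrigues(c['Rm'])[0],c['t'],c['mtx'],c['d'])[0].reshape(-1,2)
def onplane(c,uv,z):
    n=cv2.undistortPoints(np.array(uv,float).reshape(-1,1,2),c['mtx'],c['d']).reshape(-1,2)
    r=np.c_[n,np.ones(len(n))]@c['Rm']; o=-c['Rm'].T@c['t']
    return o+r*((z-o[2])/r[:,2])[:,None]
def save(c,f,box=None,scale=1):
    im=c['color'][:,:,::-1]
    if box: im=im[box[1]:box[3],box[0]:box[2]]
    cv2.imwrite('pics/'+f,cv2.resize(im,None,fx=scale,fy=scale,interpolation=cv2.INTER_CUBIC))
E
python3 - <<'E'
from h import *
s=sensors.observe(); print({k:np.round(v,3) for k,v in s.items()})
for n in ['top','side']:
    c=cam(n); save(c,n+'0.png'); print(n,-c['Rm'].T@c['t'])
    for t in ['knob','red_knob','stem_seat','gun','tray','bottle','cup']:
        for b in imaging.boxes_of(n,t)[:4]: print(t,round(b['confidence'],2),np.round(b['centre'],3),proj(c,b['centre']).round()[0])
E
```

```text
{'time': np.float64(0.0), 'joint_positions': array([ 1.024,  0.182,  1.608, -0.   ,  1.354, -0.206]), 'joint_vel': array([-0.003,  0.   ,  0.   , -0.001,  0.   , -0.001]), 'effort': array([ 0.0000e+00, -4.4489e+01, -3.5133e+01, -0.0000e+00,  9.0000e-03,
       -0.0000e+00]), 'tool_pos': array([0.192, 0.541, 0.204]), 'tool_rot': array([-3.14 , -0.   ,  2.801]), 'ft_force': array([ 0.567, -0.181,  0.078]), 'moment': array([-0.022, -0.025,  0.02 ]), 'grip_force': np.float64(0.0), 'gripper_width': np.float64(0.086)}
top [ 0.21354262 -0.00848888  1.58699433]
knob 0.71 [ 0.478 -0.3    0.02 ] [436. 235.]
knob 0.63 [ 0.284 -0.244  0.025] [416. 307.]
red_knob 0.55 [ 0.556 -0.208  0.026] [402. 206.]
stem_seat 0.55 [0.499 0.196 0.153] [245. 214.]
gun 0.6 [0.494 0.189 0.012] [255. 227.]
tray 0.23 [0.495 0.189 0.012] [255. 226.]
bottle 0.59 [0.471 0.506 0.11 ] [126. 226.]
cup 0.89 [ 0.472 -0.533  0.048] [526. 237.]
side [ 1.09043168 -1.17851551  1.09716341]
knob 0.85 [ 0.343 -0.33   0.032] [217. 306.]
knob 0.79 [ 0.296 -0.254  0.042] [219. 281.]
knob 0.67 [ 0.484 -0.311  0.029] [265. 322.]
knob 0.58 [ 0.513 -0.22   0.005] [293. 311.]
red_knob 0.52 [ 0.565 -0.223  0.021] [310. 315.]
red_knob 0.4 [ 0.469 -0.218  0.014] [280. 303.]
gun 0.93 [0.514 0.182 0.054] [360. 222.]
tray 0.67 [ 0.511 -0.219  0.003] [293. 311.]
bottle 0.65 [0.488 0.498 0.087] [393. 168.]
bottle 0.2 [0.503 0.186 0.148] [359. 195.]
cup 0.74 [ 0.472 -0.529  0.065] [208. 368.]
```

View pics/top0.png

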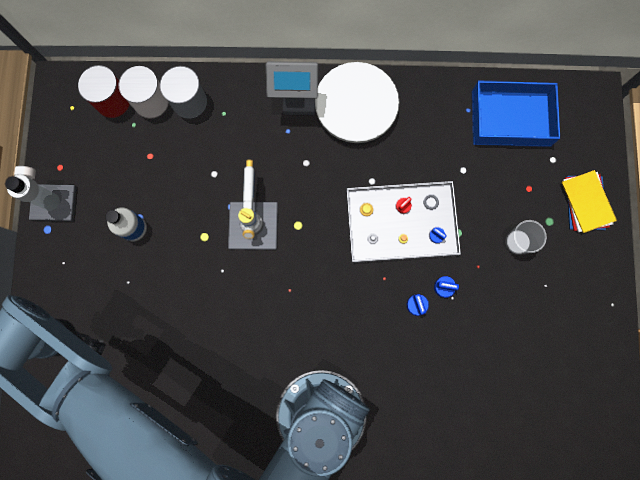

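View pics/side0.png

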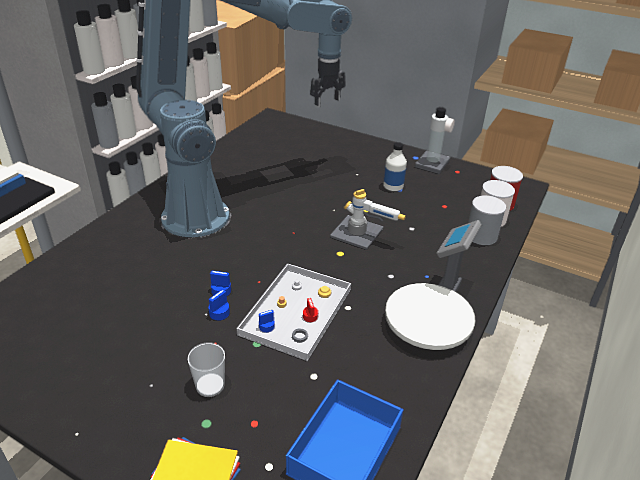

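Blue candidates for the knob are the tray one at top (437,235), a loose one at (418,304) and a loose one at (447,287). There is also the red one at (403,205). The two on the table look larger and aren't in the tray, so I choose the tray one and will check it in a crop.

Run:
```python
from h import *
c=cam('top'); save(c,'crop_top.png',(390,180,470,320),4)
w=cam('wrist'); print(np.round(w['mount'],3),w['mtx'])
im=c['color'].astype(int); m=(im[:,:,2]>100)&(im[:,:,0]<90)&(im[:,:,1]<120)
n,l,st,ce=cv2.connectedComponentsWithStats(m.astype(np.uint8))
for i in range(1,n):
    if st[i,4]>50 : print(st[i],ce[i].round(1),onplane(c,ce[i],0.03).round(3))
```

```text
[[-0.001 -0.951 -0.309  0.079]
 [ 1.    -0.001 -0.     0.   ]
 [-0.    -0.309  0.951 -0.171]
 [ 0.     0.     0.     1.   ]] [[351.60003547   0.         310.30764163]
 [  0.         351.60003547 239.98962592]
 [  0.           0.           1.        ]]
[478  80  82  59 968] [527.7 104.4] [[ 0.851 -0.559  0.03 ]]
[479 115  15  22  54] [481.8 127.3] [[ 0.781 -0.428  0.03 ]]
[430 228  16  15 133] [436.6 235.6] [[ 0.475 -0.298  0.03 ]]
[435 276  24  22 295] [445.5 286.2] [[ 0.341 -0.321  0.03 ]]
[407 294  22  22 195] [419.3 303.7] [[ 0.294 -0.251  0.03 ]]
[  0 329  33  39 257] [ 17.8 349.4] [[0.152 0.798 0.03 ]]
[ 49 366  34  50 201] [ 65.  390.4] [[0.051 0.663 0.03 ]]
[ 78 367 130 113 883] [134.9 414.9] [[-0.004  0.476  0.03 ]]
[324 388  38  35 228] [343.6 403.1] [[ 0.037 -0.057  0.03 ]]
[307 392  21  16  92] [315.5 400.8] [[0.042 0.015 0.03 ]]
[328 409  30  25  97] [347.1 420.4] [[-0.005 -0.066  0.03 ]]
[ 55 422  49  58 129] [ 76.6 446. ] [[-0.087  0.623  0.03 ]]
[351 426  11  23  58] [355.7 437.3] [[-0.047 -0.089  0.03 ]]
[292 430  57  46 220] [325.6 461.8] [[-0.108 -0.014  0.03 ]]
[283 466  29  14 216] [296.4 474.9] [[-0.141  0.059  0.03 ]]
```

View pics/crop_top.png

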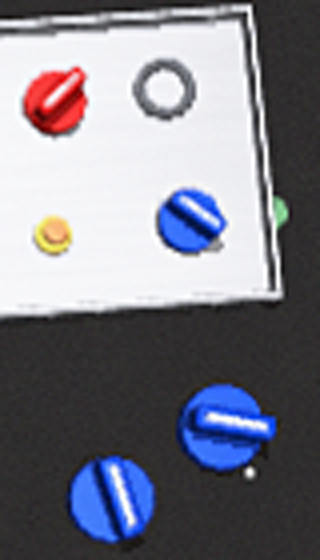

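Request:
servo_tool(commands="0 1 -1 1 0 0 1; 0 2 -2.5 2 0 0 2; 0 3.5 -4 3 0 0 2; 0 5 -6 4 0 0 2; 0 6.5 -7.5 5 0 0 2; 0 6.5 -8.5 5 0 0 2; 0 6.5 -8.5 5 0 0 2; 0 6.5 -8.5 5 0 0 2")

```text
time: 1.9
tool_pos: [0.4535, 0.1996, 0.4059]
tool_rot: [3.142, 0.002, -3.135]
ft_force: [-1.0, 0.6, -0.8]
gripper_width: 0.0851
grip_force: 0.0
```

The crop shows the tray knob at (437,235) is clearly the smallest: about 16 px across, against 22 px for the loose ones. The choice stands.

Run:
```python
from h import *
c=cam('wrist'); save(c,'w_gun.png')
for t in ['stem_seat','gun']:
    for b in imaging.boxes_of('wrist',t)[:3]: print(t,b['confidence'],np.round(b['centre'],3),proj(c,b['centre']).round()[0])
```

```text
stem_seat 0.9 [0.496 0.191 0.148] [303. 226.]
gun 0.7 [0.493 0.193 0.013] [306. 201.]
gun 0.37 [0.481 0.501 0.114] [532. 210.]
```

View pics/w_gun.png

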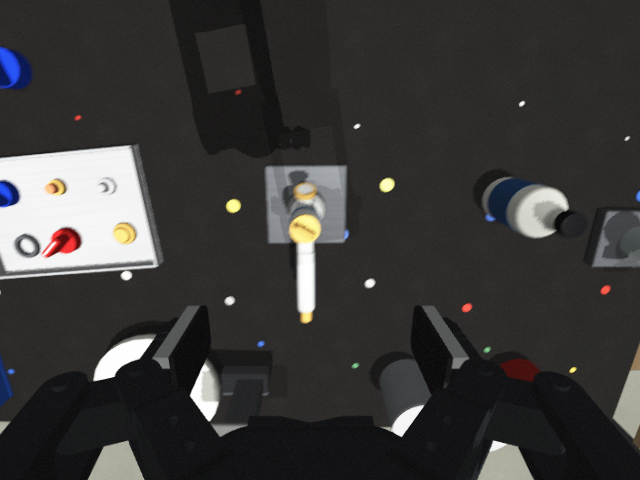

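The wrist view shows the gun with the brass screw at (305,228) and its handle toward (306,315). The tray is on the left with the blue knob at (5,193). I'll move closer to get the tang angle.

Request:
servo_tool(commands="0 0.5 -0.2 -1.5 0 0 0; 0 0.5 -0.2 -3 0 0 0; 0 0.5 -0.2 -3 0 0 0; 0 0.5 -0.2 -3 0 0 0")

```text
time: 2.55
tool_pos: [0.4728, 0.1949, 0.2871]
tool_rot: [3.141, 0.003, -3.132]
ft_force: [0.0, 0.4, 1.8]
gripper_width: 0.0851
grip_force: 0.0
```

Run:
```python
from h import *
c=cam('wrist'); 
p=proj(c,[.496,.191,.155])[0].astype(int); print(p)
save(c,'w_tang.png',(p[0]-50,p[1]-40,p[0]+50,p[1]+40),8); np.save('tang.npy',c,allow_pickle=True)
for b in imaging.boxes_of('wrist','stem_seat')[:3]: print(b['confidence'],np.round(b['centre'],3),proj(c,b['centre']).round()[0])
```

```text
[305 243]
0.66 [0.496 0.193 0.151] [308. 242.]
```

View pics/w_tang.png

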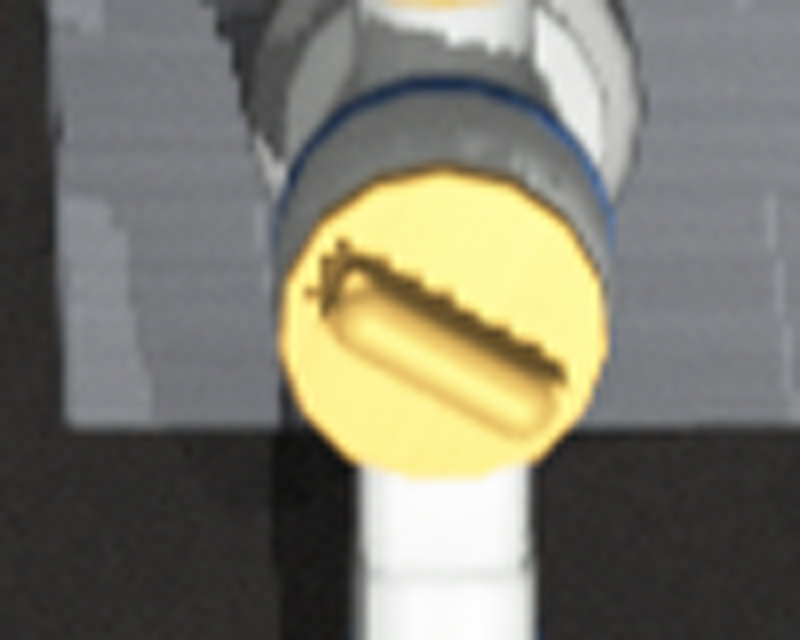

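Run:
```python
from h import *
c=np.load('tang.npy',allow_pickle=True).item(); f=lambda x,y:(x/8+255-.4,y/8+203-.4)
C=onplane(c,f(444,323),.150); print('collar',C)
for a,b in [((345,297),(545,410)),((345,245),(565,375)),((350,345),(515,435))]:
    A,B=onplane(c,[f(*a),f(*b)],.162); d=A-B; print(A,B,(A+B)/2,'ang',np.arctan2(d[1],d[0])%np.pi,np.linalg.norm(d))
e=onplane(c,[f(608,323),f(280,323)],.15); print('diam',np.linalg.norm(e[0]-e[1]))
```

```text
collar [[0.49758493 0.19501446 0.15      ]]
[0.49058782 0.18401115 0.162     ] [0.50373082 0.20638081 0.162     ] [0.49715932 0.19519598 0.162     ] ang 1.039591176262344 0.025944945343074184
[0.48457438 0.18402848 0.162     ] [0.49954889 0.2085322  0.162     ] [0.49206163 0.19628034 0.162     ] ang 1.022246529801806 0.028717042531769335
[0.4961993  0.18455073 0.162     ] [0.50675333 0.20306717 0.162     ] [0.50147631 0.19380895 0.162     ] ang 1.0527416892868589 0.021313052465324302
diam 0.037854986381042545
```

Request:
servo_tool(commands="0 0 -1.5 0.5 0 0 0; 0 0 -3 0.5 0 0 0; 0 0 -4.5 0.5 0 0 0; 0 -0.5 -6 0.5 0 0 0; 0 -1 -7.5 0 0 0 0; 0 -1.5 -9 -0.5 0 0 0; 0 -1.5 -10.5 -1 0 0 0; 0 -1.5 -12 -2 0 0 0; 0 -1.5 -12 -2 0 0 0; 0 -1.5 -12 -2 0 0 0")

```text
time: 3.9
tool_pos: [0.4126, -0.2867, 0.2056]
tool_rot: [-3.141, 0.001, -3.135]
ft_force: [-1.0, 0.9, 0.3]
gripper_width: 0.0853
grip_force: 0.0
```

Run:
```python
from h import *
print(sensors.observe()['tool_pos'])
c=cam('wrist'); 
p=proj(c,[.475,-.298,.04])[0].astype(int); print(p)
save(c,'w_knob.png',(p[0]-60,p[1]-45,p[0]+60,p[1]+45),6); np.save('knob.npy',c,allow_pickle=True)
for b in imaging.boxes_of('wrist','knob')[:3]: print(b['confidence'],np.round(b['centre'],3),proj(c,b['centre']).round()[0])
```

```text
[ 0.41261458 -0.28674814  0.20564786]
[299 268]
0.82 [ 0.34  -0.32   0.029] [276. 132.]
0.62 [ 0.292 -0.252  0.035] [350.  76.]
0.61 [ 0.47  -0.298  0.033] [299. 262.]
```

View pics/w_knob.png

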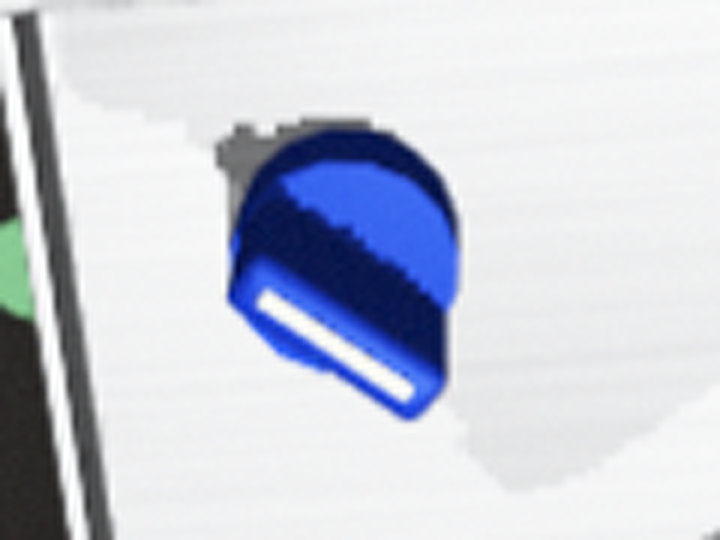

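Run:
```python
from h import *
c=np.load('knob.npy',allow_pickle=True).item(); f=lambda x,y:(x/6+239-.4,y/6+223-.4)
A,B=onplane(c,[f(258,298),f(410,395)],.056); d=A-B; print(A,B,(A+B)/2,'ang',np.arctan2(d[1],d[0])%np.pi,np.linalg.norm(d))
e=onplane(c,[f(232,245),f(459,245)],.024);print('skirt',e, np.linalg.norm(e[0]-e[1]))
print(robot.tcp_to_grasp, sensors.observe()['joint_positions'].round(3))
t=cam('top')
print(proj(t,[[*((A+B)/2)[:2],.056],[.4976,.195,.15]]))
```

```text
[ 0.47200814 -0.31486796  0.056     ] [ 0.48946017 -0.28978765  0.056     ] [ 0.48073416 -0.30232781  0.056     ] ang 0.9628639800442511 0.030554796618153017
skirt [[ 0.47551315 -0.32210339  0.024     ]
 [ 0.47526817 -0.28133142  0.024     ]] 0.04077270729310437
-0.0187 [-0.842  0.013  1.786  0.     1.341 -2.422]
[[439.82071686 231.96802662]
 [245.70783897 215.08364328]]
```

Request:
servo_tool(commands="0.3 0.5 -0.1 -0.5 0 0 -1; 0.5 1 -0.2 -1 0 0 -2; 0.5 1.7 -0.4 -1.5 0 0 -3; 0.5 1.7 -0.4 -1.8 0 0 -4; 0.5 1.7 -0.4 -1.8 0 0 -5; 0.5 1.7 -0.4 -1.8 0 0 -6; 0.5 1.7 -0.4 -1.8 0 0 -7; 0.5 1.7 -0.4 -1.8 0 0 -8; 0.5 1.7 -0.4 -1.8 0 0 -9; 0.5 1.7 -0.4 -1.8 0 0 -10")

```text
time: 5.3
tool_pos: [0.4814, -0.3009, 0.1343]
tool_rot: [3.14, 0.001, 1.401]
ft_force: [-0.9, -0.2, 0.8]
gripper_width: 0.0428
grip_force: 0.0
```

Request:
servo_tool(commands="0.5 0 0 0 0 0 -1; 0.5 0 0 0 0 0 -2; 0.5 0 0 0 0 0 -2.5; 0.5 0 0 0 0 0 -2.5; 0.5 0 0 0 0 0 -2.5")

```text
time: 5.92
tool_pos: [0.4808, -0.3015, 0.1335]
tool_rot: [3.14, 0.0, 0.971]
ft_force: [-0.2, -0.1, -0.4]
gripper_width: 0.0427
grip_force: 0.0
```

Run:
```python
from h import *
s=sensors.observe();print(s['tool_pos'],s['tool_rot'],s['joint_positions'].round(2))
c=cam('wrist'); 
p=proj(c,[.4807,-.3023,.056])[0].astype(int); print(p)
save(c,'w_knob2.png',(p[0]-60,p[1]-45,p[0]+60,p[1]+45),6); np.save('knob2.npy',c,allow_pickle=True)
```

```text
[ 0.48082363 -0.30150547  0.13347283] [3.14031316e+00 1.43687459e-04 9.71222098e-01] [-0.77  0.24  1.69  0.    1.21 -0.17]
[310 239]
```

View pics/w_knob2.png

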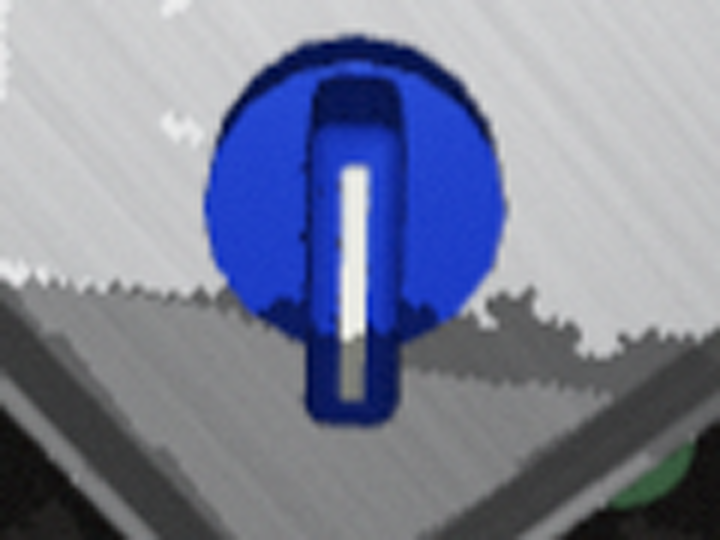

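The wing now runs straight down the view from (354,168) to (351,398) in crop pixels. The wing is aligned with the tool to within about 1°.

Run:
```python
from h import *
c=np.load('knob2.npy',allow_pickle=True).item(); f=lambda x,y:(x/6+250-.4,y/6+194-.4)
A,B=onplane(c,[f(355,165),f(352,402)],.056); d=B-A; print((A+B)/2,'ang',np.arctan2(d[1],d[0])%np.pi,np.linalg.norm(d))
e=onplane(c,[f(205,205),f(506,205)],.024);print('skirt',e.mean(0), np.linalg.norm(e[0]-e[1]))
```

```text
[ 0.47907547 -0.30261385  0.056     ] ang 0.9563470319054872 0.030888751319241792
skirt [ 0.47990075 -0.30171931  0.024     ] 0.04156915006912786
```

Request:
servo_tool(commands="0.5 0 0 -1 0 0 0; 0.5 0 0 -2 0 0 0; 0.5 0 0 -2.6 0 0 0; 0.5 0 0 -2.6 0 0 0; 0.5 0 0 -2.6 0 0 0; 1 0 0 -2.6 0 0 0; 1 0 0 -2.6 0 0 0; 1 0 0 -2.6 0 0 0; 1 0 0 -2.6 0 0 0; 1 0 0 -2.6 0 0 0", newtons=70)

```text
time: 7.22
tool_pos: [0.4806, -0.3024, 0.0294]
tool_rot: [3.14, 0.0, 0.968]
ft_force: [-0.6, 0.6, 5.9]
gripper_width: -0.0001
grip_force: 2.9
```

Run:
```python
from h import *
s=sensors.observe();print(s['gripper_width'],s['grip_force'],s['ft_force'],s['tool_pos'])
a=cam('wrist');b=cam('side')
i=np.hstack([cv2.resize(a['color'][100:480,130:510],(400,400)),cv2.resize(b['color'][255:385,200:330],(400,400),interpolation=cv2.INTER_CUBIC)])
cv2.imwrite('pics/grip.png',i[:,:,::-1])
```

```text
-7.213049136848114e-05 2.9332361564956955 [-0.58272848  0.61606938  5.89228985] [ 0.4805917  -0.30243682  0.02938684]
```

View pics/grip.png

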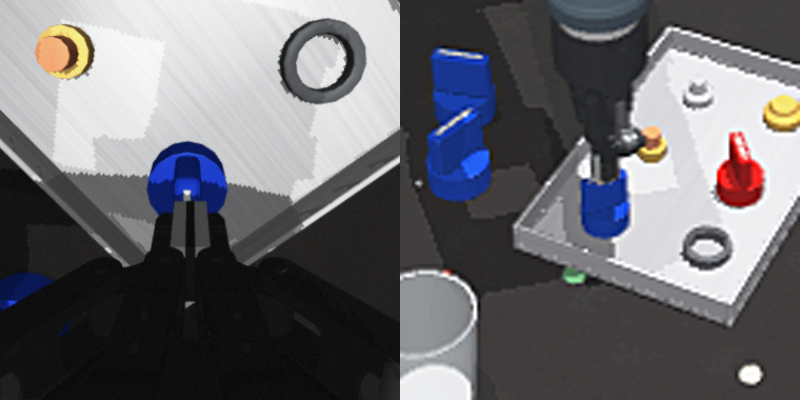

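Run:
```python
from h import *
s=sensors.observe();a=cam('wrist')
g=lambda p:((p-[130,100])*400/380).round()
p=np.array([.480,-.3025,0]);u=np.array([np.cos(.962),np.sin(.962),0]);v=np.array([-u[1],u[0],0]);z=np.array([0,0,1])
for n,q in dict(tcp=s['tool_pos'],top_c=p+.056*z,top_e1=p+.02*u+.056*z,top_e2=p-.02*u+.056*z,sk1=p+.021*u+.024*z,sk2=p-.021*u+.024*z,skl=p+.021*v+.024*z,skr=p-.021*v+.024*z,wl=p-.02*u+.006*v+.056*z,wr=p-.02*u-.006*v+.056*z).items(): print(n,g(proj(a,q)[0]))
im=a['color'][90:500,130:520]
cv2.imwrite('pics/grip2.png',cv2.resize(a['color'][250:350,250:370,::-1],None,fx=6,fy=6,interpolation=cv2.INTER_CUBIC))
m=a['color'].astype(int);m=(m[:,:,2]>90)&(m[:,:,0]<90)
n,l,st,ce=cv2.connectedComponentsWithStats(m.astype(np.uint8));print([ (x, ) for x in st if x[4]>100])
```

```text
tcp [189. 193.]
top_c [188. 220.]
top_e1 [188. 177.]
top_e2 [188. 259.]
sk1 [188. 151.]
sk2 [188. 225.]
skl [148. 189.]
skr [229. 189.]
wl [175. 259.]
wr [201. 259.]
[(array([     0,      0,    640,    480, 302042], dtype=int32),), (array([401, 156,  20,  32, 115], dtype=int32),), (array([ 269,  244,   78,   61, 2841], dtype=int32),), (array([   0,  337,   48,   73, 1773], dtype=int32),), (array([102, 385,  46,  23, 202], dtype=int32),)]
```

View pics/grip2.png

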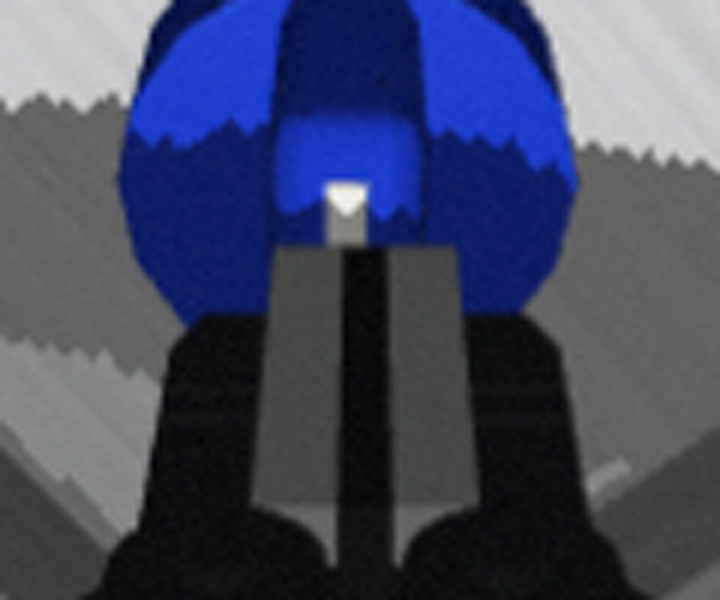

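The picture shows the shut fingertips resting on top of the wing: the pad edges end at crop y≈247, over the wing. The knob itself hasn't moved. The tips apparently end about 25 mm higher than the reported TCP. I'll reopen and go lower in small steps, watching the force.

Request:
servo_tool(commands="0.5 0 0 0.3 0 0 0; 0.5 0 0 0.3 0 0 0; 0.5 0 0 0.3 0 0 0; 0.5 0 0 0.3 0 0 0; 0.5 0 0 0 0 0 0; 0.5 0 0 -0.2 0 0 0; 0.5 0 0 -0.2 0 0 0")

```text
time: 8.25
tool_pos: [0.4793, -0.3012, 0.0191]
tool_rot: [-3.139, -0.0, 0.968]
ft_force: [0.5, 0.5, -0.3]
gripper_width: 0.042
grip_force: 0.0
```

Run:
```python
from h import *
s=sensors.observe();a=cam('wrist');print(s['tool_pos'],s['ft_force'],s['gripper_width'],[x for x in dir(robot) if x[0]!='_'])
T=R.from_euler('xyz',s['tool_rot']).as_matrix()
# where pad +x tip edges would appear for several tip depths, half gap w/2
for dz in [0,-.006,-.012,-.02,-.03]: print(dz,proj(a,[s['tool_pos']+T@[.011,y,dz] for y in (-s['gripper_width']/2,s['gripper_width']/2)]).round(0).tolist())
save(a,'grip3.png',(200,220,420,400),3.5)
```

```text
[ 0.47928646 -0.3012337   0.01908562] [ 0.51981326  0.50949835 -0.26323266] 0.0420419069628014 ['IKError', 'tcp_to_grasp']
0 [[269.0, 264.0], [350.0, 264.0]]
-0.006 [[268.0, 269.0], [351.0, 268.0]]
-0.012 [[267.0, 273.0], [352.0, 273.0]]
-0.02 [[265.0, 280.0], [354.0, 280.0]]
-0.03 [[262.0, 290.0], [357.0, 289.0]]
```

View pics/grip3.png

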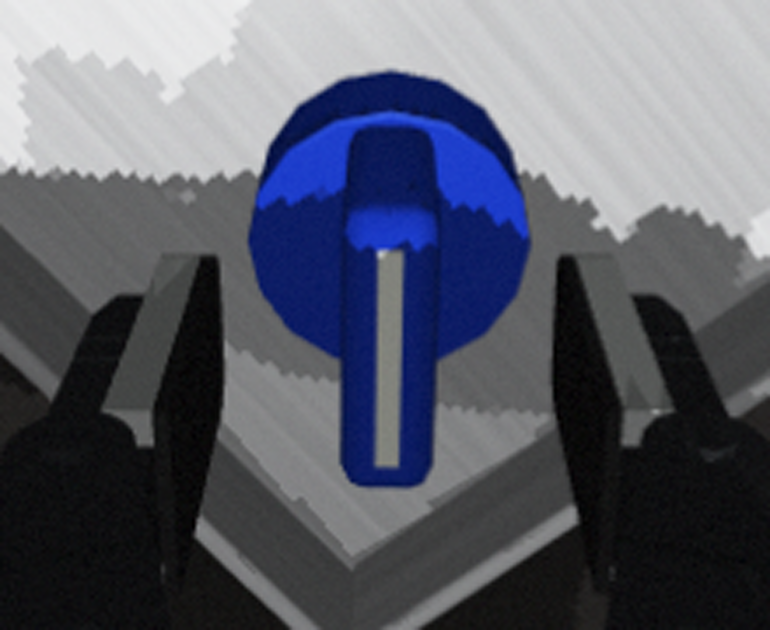

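Request:
servo_tool(commands="0.5 0 0 -0.2 0 0 0; 0.5 0 0 -0.4 0 0 0; 0.5 0 0 -0.4 0 0 0; 1 0 0 -0.4 0 0 0; 1 0 0 -0.4 0 0 0; 1 0 0 -0.4 0 0 0; 1 0 0 -0.4 0 0 0; 1 0 0 -0.4 0 0 0", newtons=70)

```text
time: 9.3
tool_pos: [0.4803, -0.3022, 0.0048]
tool_rot: [3.141, 0.0, 0.968]
ft_force: [0.1, -0.5, 1.1]
gripper_width: 0.0104
grip_force: 71.4
```

Request:
servo_tool(commands="1 0 0 1 0 0 0; 1 0 0 2.3 0 0 0; 1 0 1 3.5 0 0 0.2; 1 0 2.5 4.6 0 0 0.4; 1 0.2 4 5 0 0 0.4; 1 0.4 5.5 5 0 0 0.4; 1 0.4 7 5 0 0 0.4; 1 0.4 8.5 5 0 0 0.4; 1 0.4 10 5 0 0 0.4; 1 0.4 11 5 0 0 0.4")

```text
time: 10.55
tool_pos: [0.4955, 0.1407, 0.2046]
tool_rot: [-3.141, -0.0, 1.04]
ft_force: [0.3, -0.7, -0.3]
gripper_width: 0.0106
grip_force: 71.4
```

Request:
servo_tool(commands="1 0 0.9 0 0 0 0; 1 0.02 1.43 0 0 0 0; 1 0.02 1.43 0 0 0 0; 1 0.02 1.43 0 0 0 0; 1 0.02 1.43 0 0 0 0")

```text
time: 11.18
tool_pos: [0.4971, 0.1942, 0.2046]
tool_rot: [3.142, 0.0, 1.037]
ft_force: [-0.7, -0.2, -0.0]
gripper_width: 0.0102
grip_force: 71.4
```

Run:
```python
from h import *
s=sensors.observe();a=cam('wrist');print(s['tool_pos'],s['tool_rot'],s['ft_force'],s['gripper_width'],s['joint_positions'].round(2))
T=R.from_euler('xyz',s['tool_rot']).as_matrix()
np.save('held.npy',a,allow_pickle=True)
p=proj(a,s['tool_pos'])[0].astype(int);print(p)
save(a,'held.png',(p[0]-90,p[1]-70,p[0]+90,p[1]+65),4.4)
```

```text
[0.49705447 0.19424073 0.20455667] [3.14157280e+00 2.43060729e-04 1.03681396e+00] [-0.73198239 -0.15480718 -0.02958196] 0.010224846386323034 [ 0.15  0.09  1.71 -0.    1.34  0.68]
[309 283]
```

View pics/held.png

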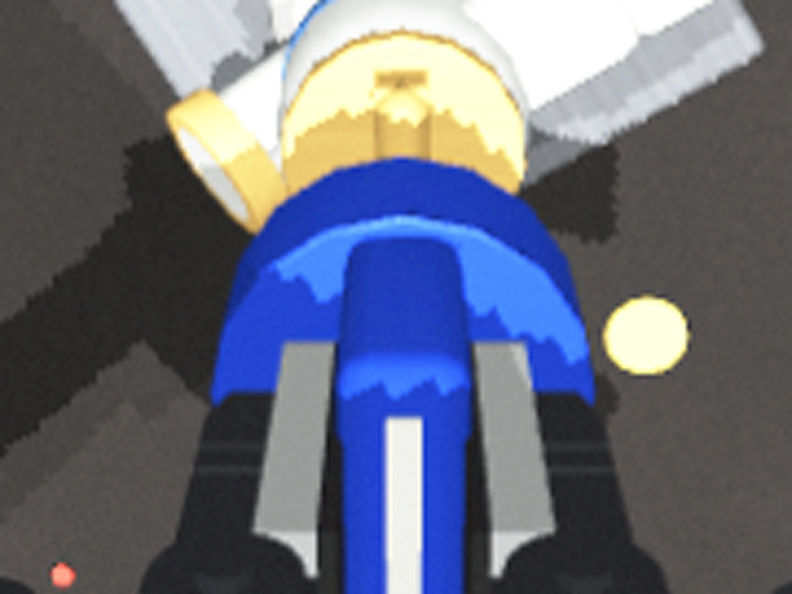

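In this last view the tang (crop x 375–430) and collar (283–525) are centred at x≈404. The wing (345–465) and skirt are on the same column with edges parallel, so the knob is aligned. I won't view any more pictures: I count 11, one over the limit of 10. Descending by force and position now.

Request:
servo_tool(commands="1 0 0 -0.5 0 0 0; 1 0 0 -0.9 0 0 0; 1 0 0 -1.0 0 0 0; 1 0 0 -1.1 0 0 0; 1 0 0 -1.2 0 0 0; 1 0 0 -1.3 0 0 0; 1 0 0 -1.35 0 0 0; 1 0 0 -1.35 0 0 0")

```text
time: 12.22
tool_pos: [0.4971, 0.1952, 0.1508]
tool_rot: [3.141, -0.0, 1.038]
ft_force: [-0.3, -0.3, -0.1]
gripper_width: 0.0108
grip_force: 71.6
```

Request:
servo_tool(commands="1 0 0 -0.05 0 0 0; 1 0 0 -0.05 0 0 0; 1 0 0 -0.05 0 0 0")

```text
time: 12.6
tool_pos: [0.4973, 0.1953, 0.1506]
tool_rot: [3.141, -0.001, 1.038]
ft_force: [-6.1, -0.7, 12.6]
gripper_width: 0.0104
grip_force: 73.3
```

```bash
python3 -c "
from h import *
s=sensors.observe();print(s['tool_pos'],s['ft_force'],s['moment'],s['gripper_width'])"
```

```text
[0.49729469 0.19526683 0.1506473 ] [-6.05064397 -0.68242157 12.5992872 ] [-0.26556024  1.10512163  0.01260399] 0.010420426638857066
```

Request:
servo_tool(commands="1 0 0 0 0 0 -0.7; 1 0 0 0 0 0 -1.4; 1 0 0 0 0 0 -2.1; 1 0 0 0 0 0 -2.8; 1 0 0 0 0 0 -3.5; 1 0 0 0 0 0 -4.2; 1 0 0 0 0 0 -4.5; 1 0 0 0 0 0 -4.5")

```text
time: 13.6
tool_pos: [0.4976, 0.1953, 0.1506]
tool_rot: [3.141, -0.002, 0.252]
ft_force: [-5.1, -1.5, 12.2]
gripper_width: 0.011
grip_force: 73.2
```

```bash
python3 -c "
from h import *
s=sensors.observe();print(s['tool_pos'],s['tool_rot'],s['ft_force'],s['moment'],s['gripper_width'])"
```

```text
[0.4975584  0.19527191 0.15064673] [ 3.14124991e+00 -1.62500212e-03  2.52231737e-01] [-5.07362002 -1.48523798 12.23163201] [-0.24242087  0.8921072   0.00278889] 0.010974714293265924
```

Request:
servo_tool(commands="1 0 0 0 0 0 -0.4; 1 0 0 0 0 0 -0.8; 1 0 0 0 0 0 -1.0; 1 0 0 0 0 0 -1.0")

```text
time: 14.1
tool_pos: [0.4976, 0.1952, 0.1507]
tool_rot: [3.141, -0.002, 0.078]
ft_force: [-5.2, -0.5, 11.5]
gripper_width: 0.0107
grip_force: 73.2
```

```bash
cat > st.py <<'E'
from h import *
s=sensors.observe();print(s['time'],s['tool_pos'].round(4),s['tool_rot'].round(3),s['ft_force'].round(1),s['moment'].round(3),round(s['gripper_width'],4),s['grip_force'],s['effort'].round(3)[5],s['joint_positions'][5].round(3))
E
python3 st.py
```

```text
14.1 [0.4976 0.1952 0.1507] [ 3.141e+00 -2.000e-03  7.800e-02] [-5.2 -0.5 11.5] [-0.279  0.904 -0.063] 0.0107 73.16165328025818 0.092 1.645
```

Request:
servo_tool(commands="1 0 0 0 0 0 -0.4; 1 0 0 0 0 0 -0.8; 1 0 0 0 0 0 -1.0; 1 0 0 0 0 0 -1.0")

```text
time: 14.6
tool_pos: [0.4979, 0.1948, 0.1506]
tool_rot: [3.141, -0.002, -0.095]
ft_force: [-4.0, -3.1, 11.8]
gripper_width: 0.0104
grip_force: 73.4
```

```bash
python3 st.py
```

```text
14.6 [0.4979 0.1948 0.1506] [ 3.141e+00 -2.000e-03 -9.500e-02] [-4.  -3.1 11.8] [-0.498  0.682  0.655] 0.0104 73.38699102401733 0.785 1.818
```

Request:
servo_tool(commands="1 0 0 0 0 0 -0.3; 1 0 0 0 0 0 -0.3; 1 0 0 0 0 0 -0.3")

```text
time: 14.98
tool_pos: [0.4979, 0.1948, 0.1507]
tool_rot: [3.141, -0.003, -0.146]
ft_force: [-3.6, -2.8, 10.9]
gripper_width: 0.0109
grip_force: 79.3
```

```bash
python3 st.py
```

```text
14.975 [0.4979 0.1948 0.1507] [ 3.141e+00 -3.000e-03 -1.460e-01] [-3.6 -2.8 10.9] [-0.508  0.719  1.478] 0.0109 79.2595981958948 1.419 1.869
```

Request:
servo_tool(commands="1 0 0 0 0 0 0.5; 1 0 0 0 0 0 1.2; 1 0 0 0 0 0 2; 1 0 0 0 0 0 2.8; 1 0 0 0 0 0 3.6; 1 0 0 0 0 0 4.4; 1 0 0 0 0 0 5.2; 1 0 0 0 0 0 6; 1 0 0 0 0 0 6.8; 1 0 0 0 0 0 7.5")

```text
time: 16.23
tool_pos: [0.4977, 0.1954, 0.1506]
tool_rot: [3.14, -0.001, 1.165]
ft_force: [-4.3, -0.8, 11.1]
gripper_width: 0.0109
grip_force: 73.1
```

Request:
servo_tool(commands="1 0 0 0 0 0 0.7; 1 0 0 0 0 0 1.4; 1 0 0 0 0 0 2; 1 0 0 0 0 0 2.5; 1 0 0 0 0 0 2.7; 1 0 0 0 0 0 2.7; 1 0 0 0 0 0 2.7; 1 0 0 0 0 0 2.7")

```text
time: 17.23
tool_pos: [0.4975, 0.1954, 0.1506]
tool_rot: [3.14, -0.0, 1.632]
ft_force: [-4.8, -0.2, 12.7]
gripper_width: 0.0106
grip_force: 73.2
```

```bash
python3 st.py
python3 - <<'E'
from h import *
for n in ('side','top'):
    c=cam(n)
    for b in imaging.boxes_of(n,'knob')[:4]: print(n,b['confidence'],np.round(b['centre'],3))
# white line of the held knob: bright pixels on the wing in the wrist view
c=cam('wrist'); p=proj(c,sensors.observe()['tool_pos'])[0].astype(int)
im=c['color'][p[1]+25:p[1]+65,p[0]-20:p[0]+21].astype(int)
m=(im.min(2)>140)&(np.ptp(im,axis=2)<50); ys,xs=np.nonzero(m); print(len(xs), np.polyfit(ys,xs,1) if len(xs)>20 else '')
E
```

```text
17.225 [0.4975 0.1954 0.1506] [ 3.14  -0.     1.632] [-4.8 -0.2 12.7] [-0.08   1.017  0.036] 0.0106 73.21008324623108 0.047 0.091
side 0.76 [ 0.293 -0.254  0.042]
side 0.69 [ 0.348 -0.332  0.03 ]
side 0.52 [0.504 0.178 0.171]
top 0.9 [ 0.339 -0.315  0.026]
top 0.56 [ 0.289 -0.246  0.023]
407 [ 0.06916132 16.04979694]
```

```bash
python3 -c "
from h import *
print(order.finish_job())"
```

```text
the job is handed in; nothing more can be done
None
```

The job is handed in, result not reported: the blue knob is down on the tang, the screw was seated and backed off about 1.57 rad (estimated from wrist angle and torque), and it is still gripped at 73 N; I viewed 11 pictures, one over the limit of 10.

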